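# Load the mixer carrier's sprung bays in order

### The job

Load the three sample tubes into the mixer carrier's sprung bays, one by one and in number order: the blue-capped tube in the bay with one dot, then the yellow-capped in the bay with two dots, then the red-capped in the bay with three dots. Each goes in like a battery: push its cap end against the orange sprung pad until its foot clears the black stop, lower it level until it is fully home on the supports, and let go, without brute force. Leave the grey-capped tube where it lies and do not disturb the other things on the table.

Things in the scene. Friction and masses are not known exactly. Their poses are not given: they have to be found in the camera images.
- stand: green pick-up stand, fixed: a 110 x 230 x 6 mm plate with four pairs of V supports, 60 mm apart along its y axis, in which the tubes lie along its x axis, tube axis 36 mm above the table. Origin at the plate's underside centre
- carrier: mixer carrier: a fixed aluminium plate, 200 x 210 x 6 mm, that carries the three bays side by side, 64 mm apart along its y axis; origin at its underside centre. It can stand turned up to 0.3 rad
- tube_blue_mid (a point): centre of the sample tube with the blue cap: a rigid closed white tube, 18 mm across and 100 mm long over all, about 30 g; cap 20 mm across, the last 16 mm of the length. Its x axis runs along the tube towards the cap. It lies in one of the stand's four places, whichever it happens to be, cap away from the robot
- tube_blue_cap (a point): centre of the outer end face of the blue cap, 50 mm along the tube from its centre
- tube_yellow_mid (a point): centre of the sample tube with the yellow cap: a rigid closed white tube, 18 mm across and 100 mm long over all, about 30 g; cap 20 mm across, the last 16 mm of the length. Its x axis runs along the tube towards the cap. It lies in one of the stand's four places, whichever it happens to be, cap away from the robot
- tube_yellow_cap (a point): centre of the outer end face of the yellow cap, 50 mm along the tube from its centre
- tube_red_mid (a point): centre of the sample tube with the red cap: a rigid closed white tube, 18 mm across and 100 mm long over all, about 30 g; cap 20 mm across, the last 16 mm of the length. Its x axis runs along the tube towards the cap. It lies in one of the stand's four places, whichever it happens to be, cap away from the robot
- tube_red_cap (a point): centre of the outer end face of the red cap, 50 mm along the tube from its centre
- tube_grey_mid (a point): centre of the sample tube with the grey cap: a rigid closed white tube, 18 mm across and 100 mm long over all, about 30 g; cap 20 mm across, the last 16 mm of the length. Its x axis runs along the tube towards the cap. It lies in one of the stand's four places, whichever it happens to be, cap away from the robot
- bay1: bay number 1, marked by one dot on the robot's end of its white base plate (180 x 54 x 6 mm); fixed, its order on the carrier varies. Origin at the plate's underside, x along the bay towards its sprung pad (away from the robot), z up. A tube let go too high can stay hanging between pad and stop by friction: set it down on the supports
- bay1_seat (a point): nominal centre of a seated tube in bay 1, 40 mm above the bay's underside. The bay's clip is set up to 9 mm either way along x, which this reading does not show: feel for its pad. From the true seat: black stop's face at x -50 mm, its top 2 mm above the tube axis; V supports at x +-26 mm, 6 mm thick, 28 mm across, 2.5 mm below the axis; orange pad's free face at x +47 mm
- bay1_pad (a point): nominal centre of the pad's free face in bay 1 (true: up to 9 mm off along x). The pad is 26 mm wide, 40 high, and gives 8 mm along +x: 2.4 N at first, 0.6 N more per mm, then hard. The free gap, pad to stop, is 97 mm: push the pad back 4 to 8 mm with the cap end while the tube's underside is above the stop, then lower; let go, the spring sets the foot on the stop
- bay2: bay number 2, marked by two dots on the robot's end of its white base plate (180 x 54 x 6 mm); fixed, its order on the carrier varies. Origin at the plate's underside, x along the bay towards its sprung pad (away from the robot), z up. A tube let go too high can stay hanging between pad and stop by friction: set it down on the supports
- bay2_seat (a point): nominal centre of a seated tube in bay 2, 40 mm above the bay's underside. The bay's clip is set up to 9 mm either way along x, which this reading does not show: feel for its pad. From the true seat: black stop's face at x -50 mm, its top 2 mm above the tube axis; V supports at x +-26 mm, 6 mm thick, 28 mm across, 2.5 mm below the axis; orange pad's free face at x +47 mm
- bay2_pad (a point): nominal centre of the pad's free face in bay 2 (true: up to 9 mm off along x). The pad is 26 mm wide, 40 high, and gives 8 mm along +x: 2.4 N at first, 0.6 N more per mm, then hard. The free gap, pad to stop, is 97 mm: push the pad back 4 to 8 mm with the cap end while the tube's underside is above the stop, then lower; let go, the spring sets the foot on the stop
- bay3: bay number 3, marked by three dots on the robot's end of its white base plate (180 x 54 x 6 mm); fixed, its order on the carrier varies. Origin at the plate's underside, x along the bay towards its sprung pad (away from the robot), z up. A tube let go too high can stay hanging between pad and stop by friction: set it down on the supports
- bay3_seat (a point): nominal centre of a seated tube in bay 3, 40 mm above the bay's underside. The bay's clip is set up to 9 mm either way along x, which this reading does not show: feel for its pad. From the true seat: black stop's face at x -50 mm, its top 2 mm above the tube axis; V supports at x +-26 mm, 6 mm thick, 28 mm across, 2.5 mm below the axis; orange pad's free face at x +47 mm
- bay3_pad (a point): nominal centre of the pad's free face in bay 3 (true: up to 9 mm off along x). The pad is 26 mm wide, 40 high, and gives 8 mm along +x: 2.4 N at first, 0.6 N more per mm, then hard. The free gap, pad to stop, is 97 mm: push the pad back 4 to 8 mm with the cap end while the tube's underside is above the stop, then lower; let go, the spring sets the foot on the stop
- marker: bystander, leave alone: a white and black marker pen, 115 x 15 x 15 mm, lying loose; origin under its middle
- jar: bystander, leave alone: a small amber jar with green lid, 38 mm across, 50 mm high; origin at its underside
- spray_bottle: bystander, leave alone: a clear spray bottle with yellow and white head, 86 mm across, 215 mm high; origin at its underside
- well_box: bystander, leave alone: the loose white box with a grid of wells, 132 x 132 x 30 mm; origin at its underside
- red_tub: bystander, leave alone: a red open tub, 156 mm across, 150 mm high; origin at its underside
Things that resemble listed ones, but are neither listed nor needed, are in the scene too. What is shaped like the part that bears tube_yellow_mid but green is not meant. Leave any turquoise look-alike of the part that bears tube_red_mid alone.

How it is judged (in metres and radians):
On the way, in this order (a step that is already met when the one before it is completed fails the run):
1. the blue-capped tube lies fully home and let go in bay 1 (one dot), cap towards the pad (z of tube_blue_mid in the frame of bay1 between 0.036 and 0.0435 m and y of tube_blue_mid in the frame of bay1 between -0.005 and 0.005 m and x of tube_blue_mid in the frame of bay1 between -0.014 and 0.014 m and x of tube_blue_cap in the frame of bay1 above 0.03 m and angle between the x axis of tube_blue_mid and the x axis of bay1, either way round below 0.06 rad and contact force between the fingers and tube_blue below 0.1 N and linear speed of tube_blue below 0.01 m/s), for 0.2 s.
2. the yellow-capped tube lies fully home and let go in bay 2 (two dots), cap towards the pad (z of tube_yellow_mid in the frame of bay2 between 0.036 and 0.0435 m and y of tube_yellow_mid in the frame of bay2 between -0.005 and 0.005 m and x of tube_yellow_mid in the frame of bay2 between -0.014 and 0.014 m and x of tube_yellow_cap in the frame of bay2 above 0.03 m and angle between the x axis of tube_yellow_mid and the x axis of bay2, either way round below 0.06 rad and contact force between the fingers and tube_yellow below 0.1 N and linear speed of tube_yellow below 0.01 m/s), for 0.2 s.
3. the red-capped tube lies fully home and let go in bay 3 (three dots), cap towards the pad (z of tube_red_mid in the frame of bay3 between 0.036 and 0.0435 m and y of tube_red_mid in the frame of bay3 between -0.005 and 0.005 m and x of tube_red_mid in the frame of bay3 between -0.014 and 0.014 m and x of tube_red_cap in the frame of bay3 above 0.03 m and angle between the x axis of tube_red_mid and the x axis of bay3, either way round below 0.06 rad and contact force between the fingers and tube_red below 0.1 N and linear speed of tube_red below 0.01 m/s), for 0.2 s.
At the end, for the whole second after the job is handed in: All three tubes lie at rest and let go in their own bays, blue in 1, yellow in 2, red in 3, cap towards the pad: tube centre 36 to 43.5 mm above the bay's underside (40 is fully home), within 5 mm sideways and 14 mm along of the nominal seat, in line with the bay within 0.06 rad (all of step 1 and all of step 2 and all of step 3); the robot touches nothing.
It fails at once if a tube is pressed on its bay with more than 60 N, summed over its contacts (contact force between tube_blue and bay1 above 60 N or contact force between tube_yellow and bay2 above 60 N or contact force between tube_red and bay3 above 60 N).
It fails at once if the grey-capped tube is moved more than 20 mm (distance of tube_grey_mid from where it was at the start of the episode above 0.02 m).
It fails at once if a bystander (marker, jar, spray bottle, loose well box, red tub) is moved more than 40 mm (distance of any of marker, jar, spray_bottle, well_box, red_tub from where it was at the start of the episode above 0.04 m).
It also fails if it takes over 69 s, if anything falls off the work surface, if the arm or the gripper's body presses on something with over 40 N, if the wrist force passes 120 N, or if a joint passes its speed limit or range.

### The arm

A 7-joint arm with a two-finger parallel gripper is mounted at the origin on the work surface. World frame = base frame: x ahead of the robot, y to its left, z up, the work surface at z = 0. Lengths are in m, angles in degrees, forces in N, time in s.
With the tool pointing down it reaches from about 0.4 to 0.925 m from the base axis. Payload 4.1 kg.
Tool frame: the origin (TCP) lies at the very end of the fingers, on their centre line; the grasp point (between the pads) lies behind it (bot.grip_depth is the x of the grasp point in the tool frame, in m); x points along the fingers, y is the direction in which the jaws open and shut, and the axes are right-handed (so a half turn about x gives the same grasp; the last joint's range is limited). The gripper opens to 85 mm and grips with 20 to 120 N. Pads are 22 mm wide; open, the fingers measure 114 mm over their backs; the gripper's body (76 mm by 85 mm) begins 54 mm behind the grasp point. The pads swing forward as they close: fully open they stand 13 mm farther back than shut.
Start: joints at [-73.682, 22.827, 2.584, 88.041, -1.071, 69.15, -2.905], TCP at [0.243, 0.603, 0.231] pointing down, gripper open.
Joint ranges: [-161.44, 161.44], [-28.35, 127.94], [-78.24, 83.42], [0, 140.83], [-78.03, 258.03], [13.02, 114.36], [-168.23, 168.23]. Speed limits (degrees/s): [147.25, 147.25, 180, 180, 180, 180, 180].

### API

Orientations are given as [roll, pitch, yaw] about the fixed x, y, z axes, in that order (R = Rz(yaw) Ry(pitch) Rx(roll)).
In Python, from rig import monitor, capture, get_calibration, workorder, nets, bot gives the robot as it stands.
- The arm moves only by the shell command python3 -m jog 'ROWS'. ROWS is JSON, one flat list of numbers, 5 for each row, row after row: the opening, from -1 (shut) to 1 (fully open), then the shift along the tool's x, y, z in cm, then the turn about the tool's x in rad. In form: [fingers, dx, dy, dz, turn, fingers, dx, dy, dz, turn, ...]. A call has 1 to 20 rows; each row is the pose to reach, as a shift and turn from the pose commanded when the call began, along the tool's axes at that moment; what a row does not reach only later rows make up. A row lasts 1/12 s, in which the tool goes at most 41.7 mm and 7.16 degrees, less where a joint would pass 70% of its speed; a pose out of reach is approached as far as the arm can. A call with a gripper value outside its range is refused whole. The fingers move at their own pace and stop on an object; the grip force is fixed at half the most. Time passes only in rows, so rows that repeat a pose let the fingers close. It gives the time, the measured TCP pose, the force and the opening at its end, in the units of the state.
- monitor.sense(): the state, without advancing time (a new reading comes with each control period).
- capture(name): name is "scene" or "top"; returns (picture, depth): 480x640x3 uint8, red, green, blue; 480x640 float32, m along the optical axis (not along the pixel's ray), 0 where there is no reading.
- get_calibration(name): a dict with "intrinsics" (3x3 intrinsics, pixels), "k1" (the pictures are not rectified: a ray, as slopes to the right and down, at radius r is drawn at 1 + k1 r^2 times it, then the intrinsics apply), "world_from_camera" (4x4, takes a point from camera to world coordinates). Camera axes: x right, y down, z forward; pixel columns grow to the right and rows downward; lengths in m; the calibration is good to about 2 mm. A picture is of the moment at which its call begins. get_calibration takes no time and is no camera call.
- workorder.job_done(): hands the job in, once; it reports no verdict.
Trained networks look in the newest picture that a camera, given by its name, has taken for a name from the list of things; names that differ only in an ending like _2 or _b are one class to them, and where a whole thing is asked for, a point or a joint stands for the part that bears it (a point fixed in the world has none). Each returns a list of dicts, best first, with "score" (0 to 1); they miss things now and then, are a little off and sometimes report something else, mostly with a low value. They report only what shows in the picture. A call takes as long as a camera call. They do not tell look-alikes from the thing itself.
- nets.boxes_of(label, camera): "centre" ([x, y, z] in m, in the coordinates of the camera as it stood for that picture, good to about 4 mm: the middle of the surface that is visible of it).
- nets.cut_out(label, camera): "mask" (480x640 bool, what is visible of it).
The state is a dict: "time": time; "joint_positions": joint angles; "joint_velocities": joint speeds; "joint_torque": joint torques, N m; "tcp_pos": TCP position; "orientation": TCP orientation; "ft_force": force on the tool from outside, world axes, zero at the start; "moment": the same for the moment, N m; "opening": opening from 0.0 (shut) to 1.0 (fully open).
Only numpy, scipy, OpenCV 4.12 (cv2) and the standard library are available. Lean on these libraries where they do the work, as an engineer would, in place of code of your own. Each camera call takes 0.05 s, during which the arm holds its last target. There are 200 camera calls.

## Working session

There is one attempt and no reset: what is moved stays moved. The work goes in short steps, Python scripts to look and compute and a shell command to move; the robot and the scene stay as the last step left them, time stands still between calls to the robot, and variables do not carry over. Pictures are saved under pics/ and viewed, about 8 in all and at most 12, crops included, and the job is handed in when it is done.

```bash
ls; mkdir -p pics; cat > h.py <<'E'
import numpy as np, cv2
from rig import monitor, capture, get_calibration, workorder, nets, bot
def cap(n):
    p,d=capture(n); return p,d
def px2w(n,u,v,z):
    c=get_calibration(n);K=np.array(c["intrinsics"]);T=np.array(c["world_from_camera"])
    a=(u-K[0,2])/K[0,0];b=(v-K[1,2])/K[1,1];x,y=a,b
    for _ in range(20):
        s=1+c["k1"]*(x*x+y*y);x,y=a/s,b/s
    return T[:3,:3]@(np.array([x,y,1])*z)+T[:3,3]
def cam2w(n,p):
    T=np.array(get_calibration(n)["world_from_camera"]);return T[:3,:3]@np.array(p)+T[:3,3]
def w2px(n,p):
    c=get_calibration(n);K=np.array(c["intrinsics"]);T=np.array(c["world_from_camera"])
    q=T[:3,:3].T@(np.array(p)-T[:3,3]);x,y=q[:2]/q[2];s=1+c["k1"]*(x*x+y*y)
    return K[0,0]*x*s+K[0,2],K[1,1]*y*s+K[1,2]
def cloud(n,d):
    c=get_calibration(n);K=np.array(c["intrinsics"]);T=np.array(c["world_from_camera"])
    v,u=np.mgrid[:480,:640];a=(u-K[0,2])/K[0,0];b=(v-K[1,2])/K[1,1];x,y=a,b
    for _ in range(20):
        s=1+c["k1"]*(x*x+y*y);x,y=a/s,b/s
    return np.stack([x*d,y*d,d],-1)@T[:3,:3].T+T[:3,3]
def save(p,name): cv2.imwrite("pics/"+name,cv2.cvtColor(p,cv2.COLOR_RGB2BGR))
E
python3 - <<'E'
from h import *
np.set_printoptions(precision=4,suppress=True)
s=monitor.sense();print(s["time"],s["tcp_pos"],s["orientation"],s["ft_force"],s["opening"],bot.grip_depth)
for n in("top","scene"):
    p,d=cap(n);save(p,n+"0.png");print(n,get_calibration(n))
    for l in["stand","carrier","bay1","bay2","bay3","tube_blue_mid","tube_yellow_mid","tube_red_mid","tube_grey_mid"]:
        print(l,[(round(r["score"],2),cam2w(n,r["centre"])) for r in nets.boxes_of(l,n)[:4]])
print(monitor.sense()["time"])
E
```

```text
pics
0.0 [0.2431 0.6021 0.2303] [ -86.3537   89.8871 -108.3352] [-0.5285  0.1868 -0.0904] 1.0005603702023471 -0.0187
top {'intrinsics': array([[488.7504,   0.    , 323.1597],
       [  0.    , 488.7504, 240.263 ],
       [  0.    ,   0.    ,   1.    ]]), 'k1': -0.04672297915311307, 'world_from_camera': array([[-0.0165, -0.9837,  0.1791,  0.2335],
       [-0.9997,  0.0127, -0.0222, -0.0075],
       [ 0.0195, -0.1794, -0.9836,  1.2015],
       [ 0.    ,  0.    ,  0.    ,  1.    ]])}
stand [(0.74, array([0.5547, 0.1828, 0.0049])), (0.7, array([0.5776, 0.0936, 0.0517]))]
carrier [(0.86, array([ 0.5009, -0.1869,  0.0032])), (0.67, array([ 0.4849, -0.2532,  0.0103])), (0.33, array([0.5293, 0.2612, 0.0412]))]
bay1 [(0.77, array([ 0.4983, -0.1283,  0.009 ])), (0.71, array([ 0.4884, -0.2539,  0.0122])), (0.67, array([ 0.4921, -0.1867,  0.0098]))]
bay2 [(0.77, array([ 0.4983, -0.1283,  0.009 ])), (0.71, array([ 0.4884, -0.2539,  0.0122])), (0.67, array([ 0.4921, -0.1867,  0.0098]))]
bay3 [(0.77, array([ 0.4983, -0.1283,  0.009 ])), (0.71, array([ 0.4884, -0.2539,  0.0122])), (0.67, array([ 0.4
[... 1003 characters left out ...]
 -0.2618,  0.0201])), (0.59, array([ 0.5312, -0.1899,  0.017 ]))]
bay2 [(0.81, array([ 0.5376, -0.1283,  0.0144])), (0.72, array([ 0.5263, -0.2618,  0.0201])), (0.59, array([ 0.5312, -0.1899,  0.017 ]))]
bay3 [(0.81, array([ 0.5376, -0.1283,  0.0144])), (0.72, array([ 0.5263, -0.2618,  0.0201])), (0.59, array([ 0.5312, -0.1899,  0.017 ]))]
tube_blue_mid [(0.9, array([0.5798, 0.1526, 0.0417])), (0.62, array([ 0.6328, -0.4601,  0.1035])), (0.41, array([ 0.5287, -0.1914,  0.0152]))]
tube_yellow_mid []
tube_red_mid [(0.54, array([0.5464, 0.2662, 0.0384])), (0.47, array([0.1892, 0.2947, 0.0182])), (0.23, array([0.5877, 0.1015, 0.0439]))]
tube_grey_mid [(0.76, array([0.59  , 0.0954, 0.0443]))]
1.0
```

View pics/top0.png

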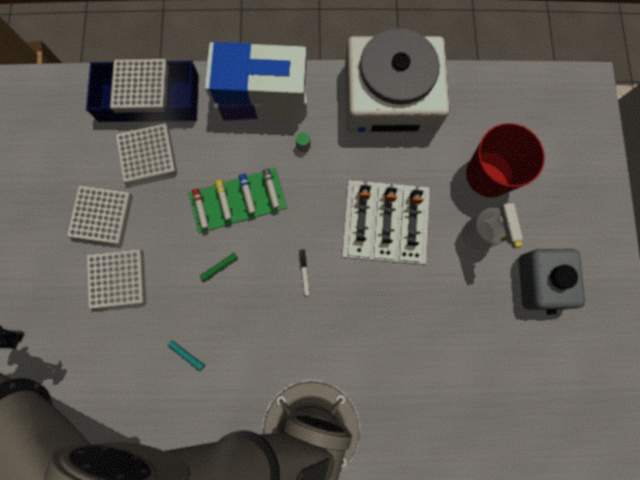

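View pics/scene0.png

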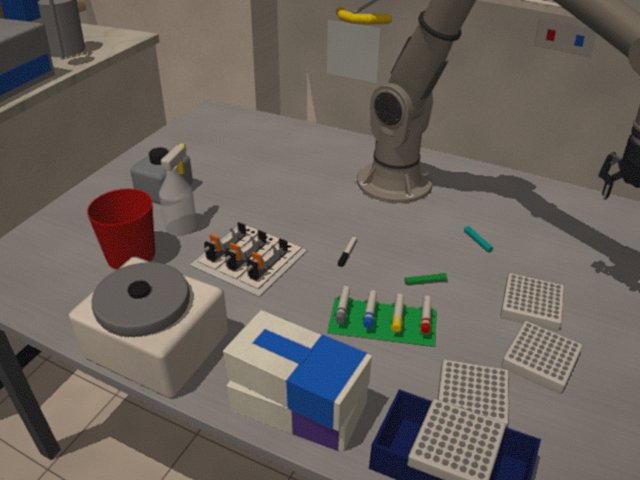

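Top view: the stand holds red (200,208), yellow (223,200), blue (247,193) and grey (270,190). The carrier is at (387,222). Look-alikes are the green tube (219,266) and the turquoise tube (186,355), both lying on the table. Next I'll take a close crop of the dots and fit the poses.

```bash
cat > meas.py <<'E'
from h import *
np.set_printoptions(precision=4,suppress=True)
n="top"
p,d=cap(n);C=cloud(n,d)
hsv=cv2.cvtColor(p,cv2.COLOR_RGB2HSV).astype(int);H,S,V=hsv[...,0],hsv[...,1],hsv[...,2]
X,Y,Z=C[...,0],C[...,1],C[...,2]
def rect(P,t):
    r=cv2.minAreaRect((P[:,:2]*1000).astype(np.float32));print(t,len(P),r, "z",np.median(P[:,2]))
    return r
reg=(Y>0.03)&(Y<0.33)&(X>0.45)&(X<0.66)&(d>0)
g=reg&(H>45)&(H<75)&(S>120)&(Z<0.02)
rect(C[g],"stand")
# bays
u=np.zeros_like(g);reg2=(Y>-0.32)&(Y<-0.06)&(X>0.38)&(X<0.64)&(d>0)
w=reg2&(V>140)&(S<60)&(Z<0.03);rect(C[w],"carrier")
rect(C[reg2&(Z>0.003)&(Z<0.03)],"carrier by z")
for l in("bay1",):
    for m in nets.cut_out(l,n)[:3]:
        mm=m["mask"]&(d>0);rect(C[mm&(Z<0.03)],"bay %.2f"%m["score"])
        b=mm&(Z>0.03);print("  high",C[b].mean(0) if b.any() else None)
        o=mm&(S>140)&(H<15)&(Z>.03);print("  orange",C[o].mean(0) if o.any() else None)
tm=reg&(Z>0.03)&(Z<.06)
k,lab,st,cen=cv2.connectedComponentsWithStats(tm.astype(np.uint8))
for i in range(1,k):
    if st[i,4]>30:
        P=C[lab==i];q=P[:,:2]-P[:,:2].mean(0);a=np.linalg.svd(q,full_matrices=False)[2][0];a*=np.sign(a[0])
        t=q@a;mid=P[:,:2].mean(0)+a*(t.max()+t.min())/2
        cs=p[(lab==i)&(X>mid[0]+.035)].mean(0)
        print("tube",cen[i],"mid",mid,"len",np.ptp(t),"yaw",np.degrees(np.arctan2(a[1],a[0])),"ztop",np.percentile(P[:,2],90),"cap",cs)
a=cv2.resize(p[160:275,180:300],None,fx=3.3,fy=3.3,interpolation=cv2.INTER_CUBIC)
b=cv2.resize(p[170:275,335:440],None,fx=3.75,fy=3.75,interpolation=cv2.INTER_CUBIC)
h=min(len(a),len(b));save(np.hstack([a[:h],b[:h]]),"crop0.png")
E
python3 meas.py
```

```text
stand 2185 ((557.9867553710938, 181.37646484375), (109.00262451171875, 226.2963104248047), 15.523338317871094) z 0.0056888123844507366
carrier 3828 ((499.55609130859375, -196.2313232421875), (211.3059844970703, 199.86268615722656), 84.10610961914062) z 0.009229756175738735
carrier by z 5445 ((510.60833740234375, -189.73379516601562), (259.1436767578125, 259.34527587890625), 89.75665283203125) z 0.010530399834534299
bay 0.79 1247 ((502.47735595703125, -130.64688110351562), (55.539058685302734, 186.08505249023438), 85.26902770996094) z 0.012244292732298545
  high [ 0.5283 -0.1335  0.0517]
  orange [ 0.5503 -0.1334  0.0626]
bay 0.73 1249 ((497.6554260253906, -195.15899658203125), (55.128597259521484, 190.94891357421875), 84.26530456542969) z 0.012182968970848584
  high [ 0.524  -0.1968  0.0519]
  orange [ 0.5448 -0.1963  0.0624]
bay 0.69 1182 ((486.2975158691406, -256.9413757324219), (52.39805603027344, 181.26597595214844), 83.53729248046875) z 0.01224344338168959
  high [ 0.5176 -0.2588  0.0525]
  orange [ 0.5372 -0.2585  0.0629]
tube [270.8848 187.8667] mid [0.5777 0.0929] len 0.10273175606062207 yaw 15.88796041832217 ztop 0.04620778893575437 cap [74.4    79.1111 70.1556]
tube [247.0915 193.3567] mid [0.5645 0.1512] len 0.10090559567402 yaw 15.711553132649783 ztop 0.04710172421202519 cap [ 37.9286  66.0476 114.8095]
tube [223.1946 199.512 ] mid [0.5495 0.2094] len 0.10060668165951836 yaw 15.720224480445001 ztop 0.046147792529688765 cap [152.7727 138.2045  55.0682]
tube [199.8862 207.9611] mid [0.5291 0.2658] len 0.10191324262316687 yaw 15.876458220136088 ztop 0.046498998450738904 cap [105.7442  50.9767  40.0698]
```

View pics/crop0.png

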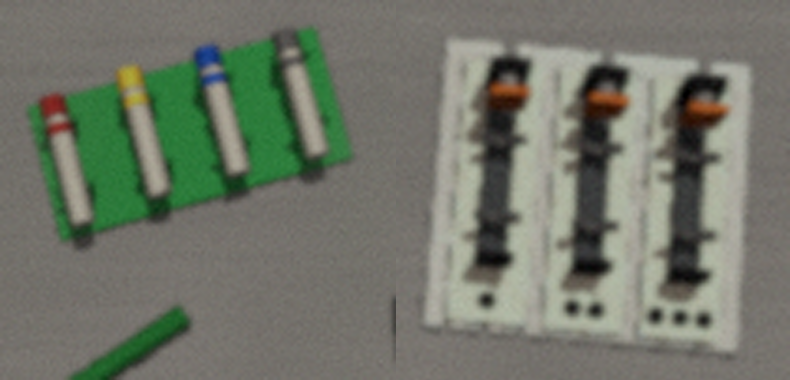

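The crop confirms the blue cap at (247,193). One dot is at (359,250), two dots at (385,252) and three dots at (411,255), so the bays run 1, 2, 3 from left to right. Next I'll refine the bay lines and plan the first approach.

```bash
cat >> h.py <<'E'
from scipy.spatial.transform import Rotation as Ro
def plane(n,u,v,z):
    c=np.array(get_calibration(n)["world_from_camera"])[:3,3];r=px2w(n,u,v,1)-c
    return c+r*(z-c[2])/r[2]
def go(x,y,z,yaw=None):
    """shift (cm) in tool axes and turn(rad) to TCP x,y,z with jaws across direction yaw(deg)"""
    s=monitor.sense();R=Ro.from_euler("xyz",s["orientation"],degrees=True);p=np.array(s["tcp_pos"])
    sh=R.inv().apply(np.array([x,y,z])-p)*100;t=0
    if yaw is not None:
        j=R.apply([0,1,0]);cur=np.degrees(np.arctan2(j[1],j[0]))
        e=(yaw+90-cur+90)%180-90;t=-np.radians(e)   # tool x is down
    print("shift",np.round(sh,2),"turn",round(t,3),"rows",max(np.linalg.norm(sh)/4.17,abs(t)/.125),"j7",s["joint_positions"][6])
E
python3 - <<'E'
from h import *
np.set_printoptions(precision=4,suppress=True)
for dot,pad,stop in(((359.3,250),(364.9,195.3),(360.9,238.5)),((385,252.4),(391.3,197.7),(386.7,241.2)),((410.7,254.8),(416.9,199.9),(412.6,243.6))):
    a=plane("top",*dot,.012);b=plane("top",*pad,.066);c=plane("top",*stop,.048)
    print(a,c,b,"yaw",np.degrees(np.arctan2(b[1]-a[1],b[0]-a[0])))
go(.565,.152,.20,15.7)
E
```

```text
[ 0.4244 -0.1231  0.012 ] [ 0.4466 -0.1243  0.048 ] [ 0.5489 -0.1354  0.066 ] yaw -5.62792971062588
[ 0.4175 -0.1866  0.012 ] [ 0.4392 -0.1864  0.048 ] [ 0.5423 -0.199   0.066 ] yaw -5.676309612217987
[ 0.4106 -0.2502  0.012 ] [ 0.4325 -0.2488  0.048 ] [ 0.5362 -0.2608  0.066 ] yaw -4.839199175713827
shift [  3.13 -29.75  46.7 ] turn -0.658 rows 13.29945618697013 j7 -2.9040991811313868
```

```bash
python3 -m jog '[-0.1,3.1,-29.75,46.7,-0.658,-0.1,3.1,-29.75,46.7,-0.658,-0.1,3.1,-29.75,46.7,-0.658,-0.1,3.1,-29.75,46.7,-0.658,-0.1,3.1,-29.75,46.7,-0.658,-0.1,3.1,-29.75,46.7,-0.658,-0.1,3.1,-29.75,46.7,-0.658,-0.1,3.1,-29.75,46.7,-0.658,-0.1,3.1,-29.75,46.7,-0.658,-0.1,3.1,-29.75,46.7,-0.658,-0.1,3.1,-29.75,46.7,-0.658,-0.1,3.1,-29.75,46.7,-0.658,-0.1,3.1,-29.75,46.7,-0.658,-0.1,3.1,-29.75,46.7,-0.658,-0.1,3.1,-29.75,46.7,-0.658,-0.1,3.1,-29.75,46.7,-0.658,-0.1,3.1,-29.75,46.7,-0.658,-0.1,3.1,-29.75,46.7,-0.658]'; python3 -c "
from h import *
go(.565,.152,.10,15.7);go(.565,.152,.017,15.7)
p,d=cap('scene');save(p[180:420,220:540],'s1.png')"
```

```text
time: 2.6
tcp_pos: [0.5642, 0.1542, 0.2003]
orientation: [97.7, 89.9, 113.6]
ft_force: [-0.5, -0.6, -1.0]
opening: 0.452
shift [10.03 -0.24  0.02] turn 0.003 rows 2.4065183784838555 j7 90.0316658582661
shift [18.33 -0.25  0.02] turn 0.003 rows 4.396635221488702 j7 90.0316658582661
```

View pics/s1.png

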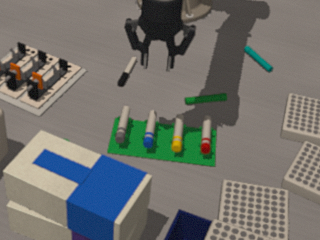

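The jaws are above the stand and straddle the blue tube's line. Going down to grip.

```bash
python3 -m jog '[-0.1,10,-0.2,0,0,-0.1,10,-0.2,0,0,-0.1,10,-0.2,0,0,-0.1,14,-0.2,0,0,-0.1,18.3,-0.2,0,0,-0.1,18.3,-0.2,0,0,-0.1,18.3,-0.2,0,0,-0.1,18.3,-0.2,0,0,-0.1,18.3,-0.2,0,0]'; python3 -m jog '[-1,0,0,0,0,-1,0,0,0,0,-1,0,0,0,0,-1,0,0,0,0,-1,0,0,0,0,-1,0,0,0,0,-1,0,0,0,0,-1,0,0,0,0]'; python3 -m jog '[-1,-4,0,0,0,-1,-8,0,0,0,-1,-12,0,0,0,-1,-16,0,0,0,-1,-16,0,0,0,-1,-16,0,0,0]';  python3 -c "
from h import *
import math
print(monitor.sense()['joint_positions'])
c,s=math.cos(math.radians(-5.6)),math.sin(math.radians(-5.6))
b=-.02; go(.505+b*c,-.131+b*s,.16,-5.6)
p,d=cap('scene');save(p[180:420,220:540],'s2.png')"
```

```text
time: 3.4
tcp_pos: [0.5679, 0.1512, 0.0202]
orientation: [5.5, 89.7, 21.3]
ft_force: [0.1, 0.1, 0.5]
opening: 0.448
time: 4.07
tcp_pos: [0.5671, 0.1516, 0.0198]
orientation: [20.7, 89.7, 36.4]
ft_force: [-2.4, 1.4, 7.8]
opening: 0.192
time: 4.57
tcp_pos: [0.5678, 0.1505, 0.1812]
orientation: [5.4, 89.6, 21.1]
ft_force: [-0.4, -0.4, -0.4]
opening: 0.189
[-28.48739445  18.94416347  11.83419831 100.87456436  -4.43547336
  60.18131261  90.59996935]
shift [  1.98 -24.68 -15.54] turn 0.372 rows 7.009863731310677 j7 90.59996935119814
```

View pics/s2.png

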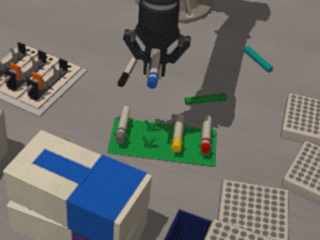

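Blue is held level in the jaws. Carrying it to bay 1.

```bash
python3 -m jog '[-1,2,-24.7,-15.5,0.372,-1,2,-24.7,-15.5,0.372,-1,2,-24.7,-15.5,0.372,-1,2,-24.7,-15.5,0.372,-1,2,-24.7,-15.5,0.372,-1,2,-24.7,-15.5,0.372,-1,2,-24.7,-15.5,0.372,-1,2,-24.7,-15.5,0.372,-1,2,-24.7,-15.5,0.372,-1,2,-24.7,-15.5,0.372]'
cat > chk.py <<'E'
# where is the held tube? usage: chk.py bay colour
from h import *
import sys
np.set_printoptions(precision=4,suppress=True)
B={1:(.505,-.131),2:(.4987,-.1945),3:(.492,-.258)}[int(sys.argv[1])];yaw=-5.6
c,s_=np.cos(np.radians(yaw)),np.sin(np.radians(yaw))
s=monitor.sense();t=np.array(s["tcp_pos"]);print("tcp",t,"ft",s["ft_force"])
q=t[:2]-B;print("tcp in bay x,y",q@[c,s_],q@[-s_,c])
for n in("scene","top"):
    p,d=cap(n);C=cloud(n,d);h=cv2.cvtColor(p,cv2.COLOR_RGB2HSV).astype(int)
    lo,hi={"blue":(100,125),"yellow":(22,34),"red":(-1,6)}[sys.argv[2]]
    m=(h[...,0]>lo)&(h[...,0]<hi)&(h[...,1]>110)&(np.linalg.norm(C[...,:2]-t[:2],axis=-1)<.08)&(C[...,2]>.035)&(C[...,2]<.25)&(d>0)
    if sys.argv[2]=="red": m&=(h[...,0]<5)
    P=C[m]
    if len(P)>5:
        w=(P[:,:2]-B)@np.array([[c,-s_],[s_,c]])
        print(n,len(P),"cap bay x max %.4f, y %.4f..%.4f, z %.4f..%.4f, z-tcp %.4f"%(np.percentile(w[:,0],98),*np.percentile(w[:,1],[2,98]),*np.percentile(P[:,2],[2,98]),np.percentile(P[:,2],[2,98]).mean()-t[2]))
for b,z in((-.02,.16),(-.02,.045),(-.015,.045)): go(B[0]+b*c,B[1]+b*s_,z,yaw)
E
python3 chk.py 1 blue
```

```text
time: 5.45
tcp_pos: [0.4825, -0.129, 0.1562]
orientation: [163.4, 89.9, 157.8]
ft_force: [0.1, 0.5, -0.7]
opening: 0.186
tcp [ 0.4825 -0.129   0.1562] ft [ 0.1182  0.457  -0.6822]
tcp in bay x,y -0.022615106688953144 -0.00019658884756313804
scene 82 cap bay x max 0.0301, y -0.0059..0.0105, z 0.1656..0.1823, z-tcp 0.0178
shift [-0.34 -0.11  0.18] turn 0.003 rows 0.0967262225943288 j7 100.62878001079193
shift [11.16 -0.12  0.2 ] turn 0.003 rows 2.676109823116619 j7 100.62878001079193
shift [11.16 -0.12  0.7 ] turn 0.003 rows 2.6807523558870923 j7 100.62878001079193
```

```bash
cat > ok.py <<'E'
# stop the chain once the pad is felt (reading against a baseline kept in base.txt)
from h import *
import sys
f=np.mean([monitor.sense()["ft_force"] for _ in range(1)],0);c,s=np.cos(np.radians(-5.6)),np.sin(np.radians(-5.6))
fx=f[0]*c+f[1]*s
if len(sys.argv)>1: open("base.txt","w").write(str(fx))
b=float(open("base.txt").read());print("along-bay force %.2f (base %.2f) tcp %s"%(fx-b,b,np.round(monitor.sense()["tcp_pos"],4)))
sys.exit(fx-b<-1.8)
E
python3 -m jog '[-1,4,-0.1,0.2,0,-1,8,-0.1,0.2,0,-1,11.1,-0.1,0.2,0,-1,11.1,-0.1,0.2,0,-1,11.1,-0.1,0.2,0,-1,11.1,-0.1,0.2,0]'|grep -E 'time|ft'; python3 ok.py b
J="python3 -m jog"
$J '[-1,0,0,0.2,0,-1,0,0,0.4,0,-1,0,0,0.4,0]'>/dev/null && python3 ok.py && $J '[-1,0,0,0.2,0,-1,0,0,0.2,0]'>/dev/null && python3 ok.py && $J '[-1,0,0,0.2,0,-1,0,0,0.2,0]'>/dev/null && python3 ok.py && $J '[-1,0,0,0.2,0,-1,0,0,0.2,0]'>/dev/null && python3 ok.py && $J '[-1,0,0,0.2,0,-1,0,0,0.2,0]'>/dev/null && python3 ok.py && $J '[-1,0,0,0.2,0,-1,0,0,0.2,0]'>/dev/null && python3 ok.py && $J '[-1,0,0,0.2,0,-1,0,0,0.2,0]'>/dev/null && python3 ok.py && $J '[-1,0,0,0.2,0,-1,0,0,0.2,0]'>/dev/null && python3 ok.py && $J '[-1,0,0,0.2,0,-1,0,0,0.2,0]'>/dev/null && python3 ok.py; python3 chk.py 1 blue
```

```text
time: 6.05
ft_force: [-0.2, 0.2, -1.0]
along-bay force 0.00 (base -0.19) tcp [ 0.4857 -0.1291  0.0459]
along-bay force 0.06 (base -0.19) tcp [ 0.49   -0.1307  0.0465]
tcp [ 0.49   -0.1307  0.0465] ft [-0.0601  0.6736 -1.0657]
tcp in bay x,y -0.014943382148631184 -0.0012003317629693342
scene 64 cap bay x max 0.0373, y -0.0074..0.0088, z 0.0613..0.0731, z-tcp 0.0207
shift [-11.36   0.16  -0.44] turn 0.0 rows 2.726327896748242 j7 105.9665752068824
shift [ 0.14  0.15 -0.45] turn 0.0 rows 0.11865239691051789 j7 105.9665752068824
shift [0.14 0.15 0.05] turn 0.0 rows 0.051702570119214086 j7 105.9665752068824False
False
```

```bash
sed -i 's/sys.exit(fx-b<-1.8)/sys.exit(int(fx-b<-1.8))/' ok.py
J="python3 -m jog"
$J '[-1,0.1,0.12,0.1,0,-1,0.1,0.12,0.1,0]'>/dev/null && python3 ok.py && $J '[-1,0,0,0.2,0,-1,0,0,0.2,0]'>/dev/null && python3 ok.py && $J '[-1,0,0,0.2,0,-1,0,0,0.2,0]'>/dev/null && python3 ok.py && $J '[-1,0,0,0.2,0,-1,0,0,0.2,0]'>/dev/null && python3 ok.py && $J '[-1,0,0,0.2,0,-1,0,0,0.2,0]'>/dev/null && python3 ok.py && $J '[-1,0,0,0.2,0,-1,0,0,0.2,0]'>/dev/null && python3 ok.py && $J '[-1,0,0,0.2,0,-1,0,0,0.2,0]'>/dev/null && python3 ok.py && $J '[-1,0,0,0.2,0,-1,0,0,0.2,0]'>/dev/null && python3 ok.py && $J '[-1,0,0,0.2,0,-1,0,0,0.2,0]'>/dev/null && python3 ok.py; python3 chk.py 1 blue
```

```text
along-bay force 0.10 (base -0.19) tcp [ 0.4904 -0.1298  0.0452]
along-bay force 0.61 (base -0.19) tcp [ 0.4927 -0.1303  0.0453]
along-bay force 0.04 (base -0.19) tcp [ 0.4948 -0.1306  0.0454]
along-bay force 0.59 (base -0.19) tcp [ 0.4967 -0.1307  0.0453]
along-bay force -0.16 (base -0.19) tcp [ 0.4987 -0.1309  0.0453]
along-bay force 1.18 (base -0.19) tcp [ 0.5005 -0.1311  0.0453]
along-bay force -3.26 (base -0.19) tcp [ 0.5012 -0.1312  0.045 ]
tcp [ 0.5012 -0.1312  0.045 ] ft [-3.4579  0.077   0.7154]
tcp in bay x,y -0.003719951838760016 -0.000531640526184032
scene 35 cap bay x max 0.0500, y -0.0087..0.0248, z 0.0553..0.1404, z-tcp 0.0529
shift [-11.5    0.06  -1.65] turn -0.0 rows 2.7852891535564446 j7 105.8943797444136
shift [ 0.    0.05 -1.62] turn -0.0 rows 0.3897156585234824 j7 105.8943797444136
shift [ 0.    0.05 -1.12] turn -0.0 rows 0.26989796252237497 j7 105.8943797444136
```

```bash
J="python3 -m jog"
$J '[-1,0,0,0.25,0,-1,0,0,0.5,0,-1,0,0,0.5,0,-1,0,0,0.5,0]'; python3 ok.py
```

```text
time: 8.0
tcp_pos: [0.5059, -0.1316, 0.0449]
orientation: [172.1, 89.8, 166.4]
ft_force: [-6.8, 0.7, 2.0]
opening: 0.189
along-bay force -6.61 (base -0.19) tcp [ 0.5059 -0.1316  0.0449]
```

```bash
J="python3 -m jog"
$J '[-1,0.3,0,0,0,-1,0.6,0,0,0,-1,0.9,0,0,0,-1,0.9,0,0,0]'|grep -E 'tcp|ft'; $J '[-1,0.2,0,0,0,-1,0.4,0,0,0,-1,0.4,0,0,0]'|grep -E 'tcp|ft'; $J '[-1,0.1,0,0,0,-1,0.1,0,0,0]'|grep -E 'tcp|ft'; $J '[-1,0.1,0,0,0,-1,0.1,0,0,0]'|grep -E 'tcp|ft'
```

```text
tcp_pos: [0.5057, -0.1316, 0.0357]
ft_force: [-5.1, 1.1, 3.1]
tcp_pos: [0.5059, -0.1316, 0.0318]
ft_force: [-4.8, 1.3, 3.5]
tcp_pos: [0.506, -0.1317, 0.031]
ft_force: [-5.9, 0.1, 2.7]
tcp_pos: [0.5062, -0.1317, 0.0302]
ft_force: [-5.3, 1.0, 3.6]
```

```bash
J="python3 -m jog"
$J '[-1,0.05,0,0,0,-1,0.05,0,0,0]'|grep -E 'tcp|ft'; $J '[-1,0.05,0,0,0,-1,0.05,0,0,0]'|grep -E 'tcp|ft';python3 chk.py 1 blue | head -4
python3 -c "
from h import *
p,d=cap('scene');save(cv2.resize(p[210:300,180:320],None,fx=5,fy=5,interpolation=2),'s3.png')"
```

```text
tcp_pos: [0.5063, -0.1317, 0.03]
ft_force: [-7.0, 1.0, 6.8]
tcp_pos: [0.5063, -0.1317, 0.0299]
ft_force: [-7.2, 1.2, 10.5]
tcp [ 0.5063 -0.1317  0.0299] ft [-7.1666  1.2045 10.5268]
tcp in bay x,y 0.0013889146969919277 -0.0005910925099999191
scene 31 cap bay x max 0.0587, y -0.0091..0.0121, z 0.0401..0.0580, z-tcp 0.0191
shift [-13.     0.07  -2.17] turn -0.0 rows 3.160392783252752 j7 106.60984844132881
```

View pics/s3.png

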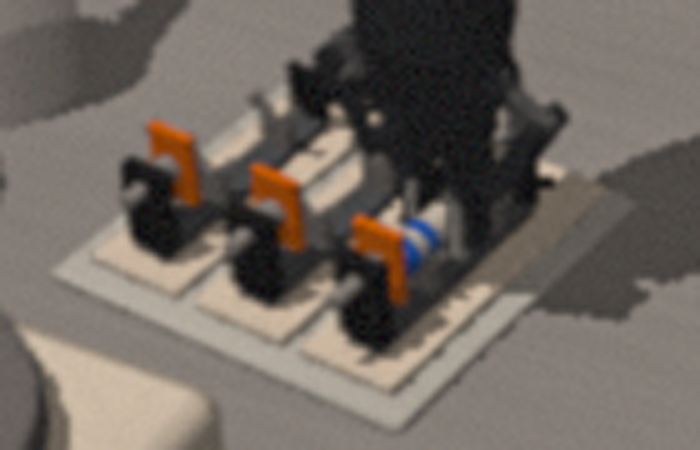

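The tube is down on its supports: fz rose to about 10 N and the axis is at 46 mm. The crop shows the blue cap at about (425,240), behind the pad. Releasing.

```bash
J="python3 -m jog"
$J '[-0.25,0,0,0,0,-0.25,0,0,0,0,-0.25,0,0,0,0,-0.25,0,0,0,0,-0.25,0,0,0,0]'|grep -E 'tcp|ft|open';$J '[-0.25,-1,0,0,0,-0.25,-4,0,0,0,-0.25,-8,0,0,0,-0.25,-12,0,0,0,-0.25,-14,0,0,0,-0.25,-14,0,0,0,-0.25,-14,0,0,0]'
cat > seat.py <<'E'
from h import *
import sys
n="top";p,d=cap(n);C=cloud(n,d);c,s=np.cos(np.radians(-5.6)),np.sin(np.radians(-5.6))
for k,B in {1:(.505,-.131),2:(.4987,-.1945),3:(.492,-.258)}.items():
    w=(C[...,:2]-B)@np.array([[c,-s],[s,c]]);b=p.astype(int)
    m=(abs(w[...,1])<.016)&(abs(w[...,0])<.035)&(C[...,2]>.04)&(C[...,2]<.09)&(b.min(-1)>70)
    if m.sum()>20:
        W=w[m];A=np.polyfit(W[:,0],W[:,1],1);print("bay",k,m.sum(),"y %.4f"%W[:,1].mean(),"angle %.3f"%A[0],"ztop",np.round(np.percentile(C[m][:,2],[10,50,90]),4))
    else: print("bay",k,m.sum())
save(cv2.resize(p[170:275,335:440],None,fx=5,fy=5,interpolation=2),sys.argv[1])
E
python3 seat.py t4.png; python3 -c "
from h import *
go(.5515,.2095,.18,15.7)"
```

```text
tcp_pos: [0.5079, -0.1318, 0.0294]
ft_force: [0.2, -0.7, 0.5]
opening: 0.372
time: 10.4
tcp_pos: [0.5082, -0.1319, 0.1712]
orientation: [7.1, 89.8, 1.5]
ft_force: [-0.6, -0.5, -0.0]
opening: 0.378
bay 1 0
bay 2 0
bay 3 10
shift [-1.03 34.38  1.1 ] turn -0.372 rows 8.252754224016975 j7 101.0166987666994
```

View pics/t4.png

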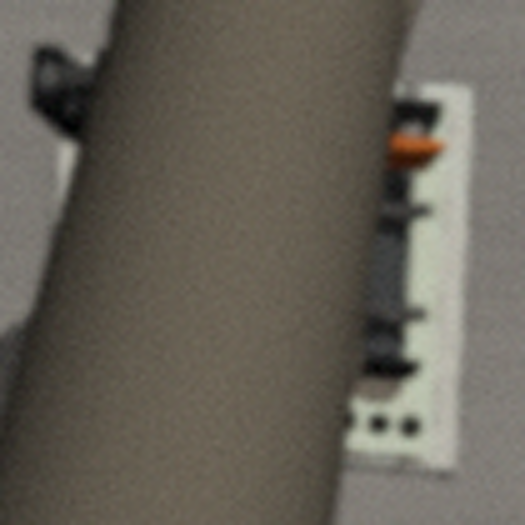

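The arm hides the carrier from the top camera, with only bay 3 showing at about (400,250). I'll move to the yellow hover and check from there.

```bash
python3 -m jog '[-0.1,-1,34.4,1.1,-0.372,-0.1,-1,34.4,1.1,-0.372,-0.1,-1,34.4,1.1,-0.372,-0.1,-1,34.4,1.1,-0.372,-0.1,-1,34.4,1.1,-0.372,-0.1,-1,34.4,1.1,-0.372,-0.1,-1,34.4,1.1,-0.372,-0.1,-1,34.4,1.1,-0.372,-0.1,-1,34.4,1.1,-0.372,-0.1,-1,34.4,1.1,-0.372,-0.1,-1,34.4,1.1,-0.372,-0.1,-1,34.4,1.1,-0.372]' | grep -E 'time|tcp'; python3 seat.py t5.png; python3 -c "
from h import *
go(.5515,.2095,.020,15.7)"
```

```text
time: 11.45
tcp_pos: [0.5511, 0.2071, 0.178]
bay 1 202 y -0.0004 angle -0.029 ztop [0.0466 0.0516 0.056 ]
bay 2 21 y -0.0063 angle -0.154 ztop [0.041  0.0428 0.046 ]
bay 3 15
shift [15.84  0.28  0.11] turn -0.003 rows 3.7990288476128606 j7 84.46237940347875
```

View pics/t5.png

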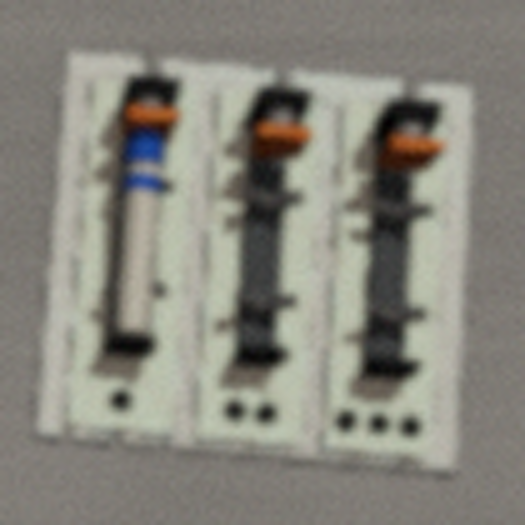

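Blue lies home in bay 1, between the pad at (150,115) and the stop at (128,343). Its top is at about 55 mm, as expected. Yellow next.

```bash
J="python3 -m jog"; $J '[-0.1,4,0.25,0.1,0,-0.1,8,0.25,0.1,0,-0.1,12,0.25,0.1,0,-0.1,15.8,0.25,0.1,0,-0.1,15.8,0.25,0.1,0,-0.1,15.8,0.25,0.1,0,-0.1,15.8,0.25,0.1,0]'|grep -E 'tcp|ft'; $J '[-1,0,0,0,0,-1,0,0,0,0,-1,0,0,0,0,-1,0,0,0,0,-1,0,0,0,0,-1,0,0,0,0,-1,0,0,0,0,-1,0,0,0,0]'|grep -E 'tcp|ft|open';  $J '[-1,-4,0,0,0,-1,-8,0,0,0,-1,-12,0,0,0,-1,-16,0,0,0,-1,-16,0,0,0,-1,-16,0,0,0]'|grep -E 'tcp|ft|open';python3 -c "
from h import *
c,s=np.cos(np.radians(-5.6)),np.sin(np.radians(-5.6))
b=-.022; go(.4987+b*c,-.1945+b*s,.16,-5.6)"
```

```text
tcp_pos: [0.5538, 0.2115, 0.0233]
ft_force: [0.8, 0.0, 0.2]
tcp_pos: [0.555, 0.2106, 0.0247]
ft_force: [0.6, -3.8, 6.1]
opening: 0.19
tcp_pos: [0.5545, 0.2133, 0.1865]
ft_force: [-1.0, -0.1, -1.6]
opening: 0.183
shift [  2.38 -36.95 -18.48] turn 0.372 rows 9.924945988972578 j7 84.26066745208061
```

```bash
python3 -m jog '[-1,2.4,-37,-18.5,0.372,-1,2.4,-37,-18.5,0.372,-1,2.4,-37,-18.5,0.372,-1,2.4,-37,-18.5,0.372,-1,2.4,-37,-18.5,0.372,-1,2.4,-37,-18.5,0.372,-1,2.4,-37,-18.5,0.372,-1,2.4,-37,-18.5,0.372,-1,2.4,-37,-18.5,0.372,-1,2.4,-37,-18.5,0.372,-1,2.4,-37,-18.5,0.372,-1,2.4,-37,-18.5,0.372,-1,2.4,-37,-18.5,0.372]'|grep -E 'time|ft|open'; python3 chk.py 2 yellow
python3 -c "
from h import *
p,d=cap('scene');save(cv2.resize(p[150:300,150:350],None,fx=4,fy=4,interpolation=2),'s6.png')"
```

```text
time: 14.33
ft_force: [0.3, 0.8, -0.6]
opening: 0.184
tcp [ 0.4738 -0.1933  0.1568] ft [ 0.3015  0.831  -0.6284]
tcp in bay x,y -0.024945270841780505 -0.0012587136498513473
scene 66 cap bay x max 0.0240, y -0.0062..0.0085, z 0.1616..0.1778, z-tcp 0.0129
shift [-0.3   0.    0.44] turn 0.003 rows 0.1279195646510852 j7 109.49663270412118
shift [11.2  -0.01  0.45] turn 0.003 rows 2.687452740497124 j7 109.49663270412118
shift [11.2  -0.01  0.95] turn 0.003 rows 2.6948221929461957 j7 109.49663270412118
```

View pics/s6.png

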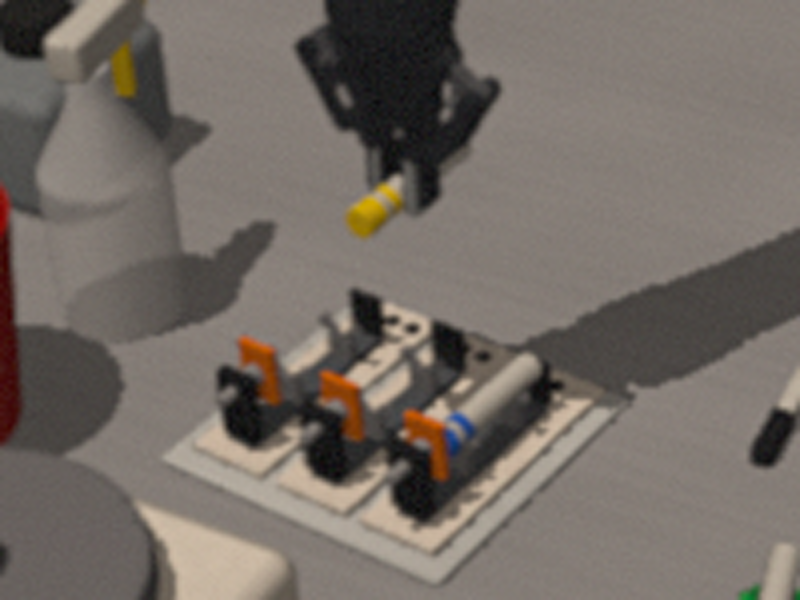

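Yellow is held level at (375,210). Lowering to the feel height and feeling for pad 2.

```bash
J="python3 -m jog"
$J '[-1,4,0,0.4,0,-1,8,0,0.7,0,-1,10.7,0,0.8,0,-1,10.7,0,0.8,0,-1,10.7,0,0.8,0,-1,10.7,0,0.8,0,-1,10.7,0,0.8,0]'|grep -E 'tcp|ft'; python3 ok.py b
$J '[-1,0,0,0.2,0,-1,0,0,0.2,0]'>/dev/null && python3 ok.py && $J '[-1,0,0,0.2,0,-1,0,0,0.2,0]'>/dev/null && python3 ok.py && $J '[-1,0,0,0.2,0,-1,0,0,0.2,0]'>/dev/null && python3 ok.py; python3 chk.py 2 yellow
```

```text
tcp_pos: [0.4832, -0.1949, 0.0521]
ft_force: [-0.4, -0.2, -0.9]
along-bay force 0.00 (base -0.39) tcp [ 0.4832 -0.1949  0.0521]
along-bay force 1.08 (base -0.39) tcp [ 0.4853 -0.1952  0.0517]
along-bay force 0.27 (base -0.39) tcp [ 0.4868 -0.1953  0.0509]
along-bay force 1.55 (base -0.39) tcp [ 0.4885 -0.1955  0.0504]
tcp [ 0.4885 -0.1955  0.0504] ft [ 1.2064  0.4913 -0.0519]
tcp in bay x,y -0.010053483902373286 -0.0019403898240239262
scene 53 cap bay x max 0.0376, y -0.0083..0.0077, z 0.0596..0.0728, z-tcp 0.0158
shift [-10.98   0.2   -0.95] turn -0.0 rows 2.6429650979885353 j7 114.64379739052838
shift [ 0.52  0.2  -0.95] turn -0.0 rows 0.26427474120257055 j7 114.64379739052838
shift [ 0.52  0.2  -0.45] turn -0.0 rows 0.17203997086263242 j7 114.64379739052838
```

```bash
J="python3 -m jog"
$J '[-1,0.08,0.15,0.1,0,-1,0.08,0.15,0.1,0]'>/dev/null && python3 ok.py && $J '[-1,0,0,0.2,0,-1,0,0,0.2,0]'>/dev/null && python3 ok.py && $J '[-1,0,0,0.2,0,-1,0,0,0.2,0]'>/dev/null && python3 ok.py && $J '[-1,0,0,0.2,0,-1,0,0,0.2,0]'>/dev/null && python3 ok.py && $J '[-1,0,0,0.2,0,-1,0,0,0.2,0]'>/dev/null && python3 ok.py && $J '[-1,0,0,0.2,0,-1,0,0,0.2,0]'>/dev/null && python3 ok.py && $J '[-1,0,0,0.2,0,-1,0,0,0.2,0]'>/dev/null && python3 ok.py && $J '[-1,0,0,0.2,0,-1,0,0,0.2,0]'>/dev/null && python3 ok.py && $J '[-1,0,0,0.2,0,-1,0,0,0.2,0]'>/dev/null && python3 ok.py; python3 chk.py 2 yellow
```

```text
along-bay force 0.31 (base -0.39) tcp [ 0.4892 -0.1937  0.0493]
along-bay force -0.01 (base -0.39) tcp [ 0.4916 -0.1942  0.0495]
along-bay force 0.85 (base -0.39) tcp [ 0.4937 -0.1945  0.0495]
along-bay force -0.49 (base -0.39) tcp [ 0.4956 -0.1947  0.0495]
along-bay force 0.42 (base -0.39) tcp [ 0.4976 -0.1948  0.0495]
along-bay force -2.84 (base -0.39) tcp [ 0.4983 -0.1949  0.0492]
tcp [ 0.4983 -0.1949  0.0492] ft [-3.2624 -0.0815  0.7579]
tcp in bay x,y -0.0003870617074325269 -0.00044527542613054775
scene 33 cap bay x max 0.0406, y -0.0089..0.0097, z 0.0573..0.0713, z-tcp 0.0151
shift [-11.08   0.05  -1.98] turn -0.0 rows 2.6979636745211284 j7 114.36677870438164
shift [ 0.42  0.04 -1.95] turn -0.0 rows 0.4796944385903813 j7 114.36677870438164
shift [ 0.42  0.04 -1.45] turn -0.0 rows 0.3633892745758363 j7 114.36677870438164
```

```bash
J="python3 -m jog"
$J '[-1,0,0,0.25,0,-1,0,0,0.5,0,-1,0,0,0.5,0,-1,0,0,0.5,0]'|grep -E 'tcp|ft|open'; $J '[-1,0.3,0,0,0,-1,0.6,0,0,0,-1,0.9,0,0,0,-1,0.9,0,0,0]'|grep -E 'tcp|ft'; $J '[-1,0.2,0,0,0,-1,0.3,0,0,0,-1,0.3,0,0,0]'|grep -E 'tcp|ft'; $J '[-1,0.1,0,0,0,-1,0.1,0,0,0]'|grep -E 'tcp|ft'; $J '[-1,0.05,0,0,0,-1,0.05,0,0,0]'|grep -E 'tcp|ft'
```

```text
tcp_pos: [0.5029, -0.1954, 0.0491]
ft_force: [-5.8, -0.1, 2.6]
opening: 0.188
tcp_pos: [0.5026, -0.1953, 0.0398]
ft_force: [-5.5, 0.9, 1.8]
tcp_pos: [0.5029, -0.1954, 0.0371]
ft_force: [-5.5, 0.7, 0.8]
tcp_pos: [0.5029, -0.1954, 0.0362]
ft_force: [-4.8, 0.9, 2.4]
tcp_pos: [0.503, -0.1954, 0.0358]
ft_force: [-5.4, 1.1, 3.0]
```

```bash
J="python3 -m jog"
$J '[-1,0.05,0,0,0,-1,0.05,0,0,0]'|grep -E 'tcp|ft'; $J '[-1,0.05,0,0,0,-1,0.05,0,0,0]'|grep -E 'tcp|ft'; $J '[-1,0.05,0,0,0,-1,0.05,0,0,0]'|grep -E 'tcp|ft';$J '[-1,0.05,0,0,0,-1,0.05,0,0,0]'|grep -E 'tcp|ft'
```

```text
tcp_pos: [0.5031, -0.1954, 0.0353]
ft_force: [-5.8, 1.4, 2.7]
tcp_pos: [0.5032, -0.1955, 0.0351]
ft_force: [-5.9, 0.4, 5.3]
tcp_pos: [0.5032, -0.1956, 0.0349]
ft_force: [-5.5, 0.7, 7.8]
tcp_pos: [0.5032, -0.1958, 0.0348]
ft_force: [-7.7, 1.6, 9.6]
```

The yellow axis is at 46 mm and on its supports. Releasing and moving to red.

```bash
J="python3 -m jog"
$J '[-0.25,0,0,0,0,-0.25,0,0,0,0,-0.25,0,0,0,0,-0.25,0,0,0,0,-0.25,0,0,0,0]'|grep -E 'tcp|ft|open';$J '[-0.25,-1,0,0,0,-0.25,-4,0,0,0,-0.25,-8,0,0,0,-0.25,-12,0,0,0,-0.25,-14,0,0,0,-0.25,-14,0,0,0,-0.25,-14,0,0,0]'|grep -E 'tcp|ft|open'; python3 -c "
from h import *
go(.532,.267,.18,15.7)"
```

```text
tcp_pos: [0.5048, -0.1954, 0.034]
ft_force: [0.4, -0.0, -0.3]
opening: 0.376
tcp_pos: [0.5051, -0.1958, 0.1759]
ft_force: [-0.8, 0.2, -1.1]
opening: 0.377
shift [-0.42 46.32 -1.83] turn -0.372 rows 11.116598941952299 j7 109.26959253905864
```

```bash
python3 -m jog '[-0.1,-0.4,46.3,-1.8,-0.372,-0.1,-0.4,46.3,-1.8,-0.372,-0.1,-0.4,46.3,-1.8,-0.372,-0.1,-0.4,46.3,-1.8,-0.372,-0.1,-0.4,46.3,-1.8,-0.372,-0.1,-0.4,46.3,-1.8,-0.372,-0.1,-0.4,46.3,-1.8,-0.372,-0.1,-0.4,46.3,-1.8,-0.372,-0.1,-0.4,46.3,-1.8,-0.372,-0.1,-0.4,46.3,-1.8,-0.372,-0.1,-0.4,46.3,-1.8,-0.372,-0.1,-0.4,46.3,-1.8,-0.372,-0.1,-0.4,46.3,-1.8,-0.372,-0.1,-0.4,46.3,-1.8,-0.372,-0.1,-0.4,46.3,-1.8,-0.372,-0.1,-0.4,46.3,-1.8,-0.372]' | grep -E 'time|tcp'; python3 seat.py t7.png; python3 -c "
from h import *
go(.532,.267,.018,15.7)"
```

```text
time: 21.02
tcp_pos: [0.5316, 0.2643, 0.1776]
bay 1 201 y -0.0004 angle -0.030 ztop [0.0459 0.0525 0.0563]
bay 2 200 y -0.0004 angle -0.026 ztop [0.0466 0.0524 0.0565]
bay 3 13
shift [15.98  0.23  0.11] turn -0.003 rows 3.8328952146383792 j7 78.41074538003593
```

View pics/t7.png

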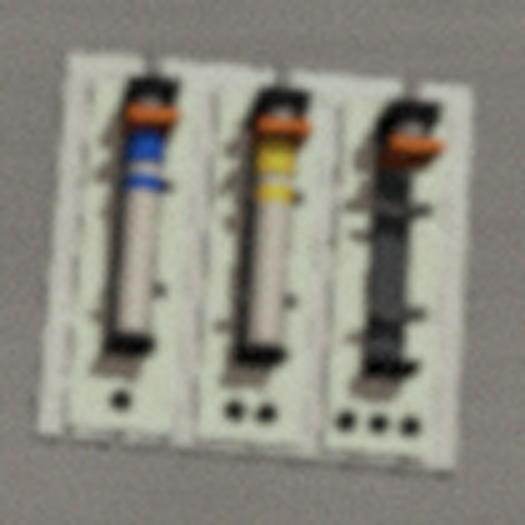

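Yellow is seated in bay 2 at (270,250), with the same heights and offsets as blue. Red next.

```bash
J="python3 -m jog"; $J '[-0.1,4,0.2,0.1,0,-0.1,8,0.2,0.1,0,-0.1,12,0.2,0.1,0,-0.1,16,0.2,0.1,0,-0.1,16,0.2,0.1,0,-0.1,16,0.2,0.1,0,-0.1,16,0.2,0.1,0,-0.1,16,0.2,0.1,0]'|grep -E 'tcp|ft'; $J '[-1,0,0,0,0,-1,0,0,0,0,-1,0,0,0,0,-1,0,0,0,0,-1,0,0,0,0,-1,0,0,0,0,-1,0,0,0,0,-1,0,0,0,0]'|grep -E 'tcp|ft|open';  $J '[-1,-4,0,0,0,-1,-8,0,0,0,-1,-12,0,0,0,-1,-16,0,0,0,-1,-16,0,0,0,-1,-16,0,0,0]'|grep -E 'tcp|ft|open';python3 -c "
from h import *
c,s=np.cos(np.radians(-5.6)),np.sin(np.radians(-5.6))
b=-.022; go(.492+b*c,-.258+b*s,.16,-5.6)"
```

```text
tcp_pos: [0.5344, 0.27, 0.0213]
ft_force: [-0.1, -0.4, 0.7]
tcp_pos: [0.5347, 0.2672, 0.0211]
ft_force: [0.0, -5.0, 8.0]
opening: 0.191
tcp_pos: [0.534, 0.2704, 0.1828]
ft_force: [-0.7, 0.6, -0.7]
opening: 0.187
shift [  1.96 -48.94 -20.42] turn 0.372 rows 12.724991624485709 j7 78.30582099431271
```

```bash
python3 -m jog '[-1,2,-49,-20.4,0.372,-1,2,-49,-20.4,0.372,-1,2,-49,-20.4,0.372,-1,2,-49,-20.4,0.372,-1,2,-49,-20.4,0.372,-1,2,-49,-20.4,0.372,-1,2,-49,-20.4,0.372,-1,2,-49,-20.4,0.372,-1,2,-49,-20.4,0.372,-1,2,-49,-20.4,0.372,-1,2,-49,-20.4,0.372,-1,2,-49,-20.4,0.372,-1,2,-49,-20.4,0.372,-1,2,-49,-20.4,0.372,-1,2,-49,-20.4,0.372,-1,2,-49,-20.4,0.372,-1,2,-49,-20.4,0.372]'|grep -E 'time|ft|open'; python3 chk.py 3 red
```

```text
time: 24.32
ft_force: [0.2, -0.2, -1.0]
opening: 0.187
tcp [ 0.4683 -0.2557  0.1574] ft [ 0.1526 -0.2262 -0.9704]
tcp in bay x,y -0.023779224318746087 -5.754611003712441e-05
scene 81 cap bay x max 0.0252, y -0.0074..0.0116, z 0.1620..0.1799, z-tcp 0.0135
shift [-0.23  0.02  0.35] turn 0.003 rows 0.10048784593374505 j7 118.1749426065973
shift [11.27  0.    0.36] turn 0.003 rows 2.704806023796912 j7 118.1749426065973
shift [11.27  0.    0.86] turn 0.003 rows 2.7112003297946234 j7 118.1749426065973
```

```bash
J="python3 -m jog"
$J '[-1,4,0,0.4,0,-1,8,0,0.7,0,-1,10.8,0,0.8,0,-1,10.8,0,0.8,0,-1,10.8,0,0.8,0,-1,10.8,0,0.8,0,-1,10.8,0,0.8,0,-1,10.8,0,0.8,0]'|grep -E 'tcp|ft'; python3 ok.py b; python3 chk.py 3 red
```

```text
tcp_pos: [0.4772, -0.2588, 0.0518]
ft_force: [-0.1, -0.1, -0.5]
along-bay force 0.00 (base -0.09) tcp [ 0.4772 -0.2588  0.0518]
tcp [ 0.4772 -0.2588  0.0518] ft [-0.1047 -0.1303 -0.4768]
tcp in bay x,y -0.014696326494069193 -0.00228315183160613
scene 63 cap bay x max 0.0366, y -0.0095..0.0099, z 0.0611..0.0761, z-tcp 0.0168
shift [-10.87   0.22  -0.47] turn 0.0 rows 2.609672748089994 j7 123.18786549516858
shift [ 0.63  0.22 -0.49] turn 0.0 rows 0.19891649086517868 j7 123.18786549516858
shift [0.63 0.22 0.01] turn 0.0 rows 0.16014736117528772 j7 123.18786549516858
```

```bash
J="python3 -m jog"
$J '[-1,0.45,0.18,0.1,0,-1,0.45,0.18,0.1,0,-1,0.45,0.18,0.1,0]'>/dev/null && python3 ok.py && $J '[-1,0,0,0.2,0,-1,0,0,0.2,0]'>/dev/null && python3 ok.py && $J '[-1,0,0,0.2,0,-1,0,0,0.2,0]'>/dev/null && python3 ok.py && $J '[-1,0,0,0.2,0,-1,0,0,0.2,0]'>/dev/null && python3 ok.py && $J '[-1,0,0,0.2,0,-1,0,0,0.2,0]'>/dev/null && python3 ok.py && $J '[-1,0,0,0.2,0,-1,0,0,0.2,0]'>/dev/null && python3 ok.py && $J '[-1,0,0,0.2,0,-1,0,0,0.2,0]'>/dev/null && python3 ok.py && $J '[-1,0,0,0.2,0,-1,0,0,0.2,0]'>/dev/null && python3 ok.py && $J '[-1,0,0,0.2,0,-1,0,0,0.2,0]'>/dev/null && python3 ok.py; python3 chk.py 3 red
```

```text
along-bay force 0.30 (base -0.09) tcp [ 0.4771 -0.2564  0.0453]
along-bay force 1.08 (base -0.09) tcp [ 0.4797 -0.257   0.0455]
along-bay force 0.08 (base -0.09) tcp [ 0.4818 -0.2572  0.0455]
along-bay force 0.92 (base -0.09) tcp [ 0.4837 -0.2574  0.0455]
along-bay force 0.73 (base -0.09) tcp [ 0.4857 -0.2576  0.0455]
along-bay force -0.39 (base -0.09) tcp [ 0.4877 -0.2578  0.0455]
along-bay force 0.35 (base -0.09) tcp [ 0.4896 -0.2579  0.0455]
along-bay force -3.05 (base -0.09) tcp [ 0.4903 -0.2581  0.0452]
tcp [ 0.4903 -0.2581  0.0452] ft [-3.1616 -0.1017  0.0534]
tcp in bay x,y -0.001669312777737301 -0.0002165707923438227
scene 38 cap bay x max 0.0511, y -0.0079..0.0124, z 0.0523..0.0677, z-tcp 0.0148
shift [-11.48   0.03  -1.85] turn -0.0 rows 2.787786618519982 j7 122.79984998102996
shift [ 0.02  0.02 -1.82] turn -0.0 rows 0.4375606993595076 j7 122.79984998102996
shift [ 0.02  0.02 -1.32] turn -0.0 rows 0.31767612702989967 j7 122.79984998102996
```

```bash
J="python3 -m jog"
$J '[-1,0,0,0.25,0,-1,0,0,0.5,0,-1,0,0,0.5,0,-1,0,0,0.5,0]'|grep -E 'tcp|ft|open'; $J '[-1,0.3,0,0,0,-1,0.6,0,0,0,-1,0.9,0,0,0,-1,0.9,0,0,0]'|grep -E 'tcp|ft'; $J '[-1,0.2,0,0,0,-1,0.3,0,0,0,-1,0.3,0,0,0]'|grep -E 'tcp|ft'; $J '[-1,0.1,0,0,0,-1,0.1,0,0,0]'|grep -E 'tcp|ft'; $J '[-1,0.05,0,0,0,-1,0.05,0,0,0]'|grep -E 'tcp|ft'; $J '[-1,0.05,0,0,0,-1,0.05,0,0,0]'|grep -E 'tcp|ft'
```

```text
tcp_pos: [0.4949, -0.2585, 0.045]
ft_force: [-5.8, 0.4, 0.5]
opening: 0.186
tcp_pos: [0.495, -0.2588, 0.036]
ft_force: [-5.1, 0.4, 2.4]
tcp_pos: [0.4953, -0.2589, 0.0334]
ft_force: [-5.4, 0.1, 3.1]
tcp_pos: [0.4954, -0.2591, 0.0329]
ft_force: [-6.4, 0.5, 5.7]
tcp_pos: [0.4954, -0.2591, 0.0327]
ft_force: [-6.5, 1.3, 8.3]
tcp_pos: [0.4954, -0.2593, 0.0324]
ft_force: [-7.1, 1.1, 9.3]
```

```bash
J="python3 -m jog"
$J '[-1,0.05,0,0,0,-1,0.05,0,0,0]'|grep -E 'tcp|ft'; $J '[-1,0.05,0,0,0,-1,0.05,0,0,0]'|grep -E 'tcp|ft'
python3 chk.py 3 red|head -3; python3 -c "
from h import *
p,d=cap('scene');save(cv2.resize(p[210:300,180:320],None,fx=5,fy=5,interpolation=2),'s8.png')"
```

```text
tcp_pos: [0.4955, -0.2595, 0.0321]
ft_force: [-7.9, 0.5, 10.9]
tcp_pos: [0.4955, -0.2595, 0.0321]
ft_force: [-8.8, 1.7, 13.5]
tcp [ 0.4955 -0.2595  0.0321] ft [-8.7799  1.6813 13.4684]
tcp in bay x,y 0.0036024850505836817 -0.001178543233279373
scene 33 cap bay x max 0.0495, y -0.0086..0.0125, z 0.0418..0.0581, z-tcp 0.0179
```

View pics/s8.png

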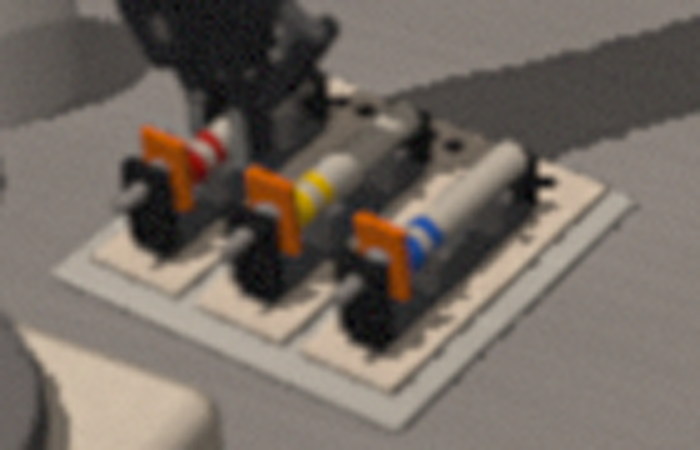

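Red sits level in bay 3 with its cap at (207,155). Its cap top height of 58.1 mm matches blue's 58.0 mm. Releasing and moving clear.

```bash
J="python3 -m jog"
$J '[-0.25,0,0,0,0,-0.25,0,0,0,0,-0.25,0,0,0,0,-0.25,0,0,0,0,-0.25,0,0,0,0]'|grep -E 'tcp|ft|open';$J '[-0.25,-1,0,0,0,-0.25,-4,0,0,0,-0.25,-8,0,0,0,-0.25,-12,0,0,0,-0.25,-14,0,0,0,-0.25,-14,0,0,0,-0.25,-14,0,0,0]'|grep -E 'tcp|ft|open'; $J '[-0.25,0,40,0,0,-0.25,0,40,0,0,-0.25,0,40,0,0,-0.25,0,40,0,0,-0.25,0,40,0,0,-0.25,0,40,0,0,-0.25,0,40,0,0,-0.25,0,40,0,0,-0.25,0,40,0,0,-0.25,0,40,0,0,-0.25,0,40,0,0,-0.25,0,40,0,0,-0.25,0,40,0,0,-0.25,0,40,0,0]';python3 seat.py t9.png
```

```text
tcp_pos: [0.4968, -0.2585, 0.0304]
ft_force: [0.1, 0.1, 0.6]
opening: 0.377
tcp_pos: [0.4971, -0.259, 0.1724]
ft_force: [0.1, 0.0, -0.5]
opening: 0.373
time: 30.77
tcp_pos: [0.5347, 0.1372, 0.1698]
orientation: [-131.8, 89.9, -137.5]
ft_force: [-0.8, -0.2, 0.6]
opening: 0.38
bay 1 202 y -0.0005 angle -0.022 ztop [0.0461 0.0521 0.0559]
bay 2 198 y -0.0006 angle -0.013 ztop [0.0465 0.0526 0.0556]
bay 3 163 y 0.0004 angle -0.021 ztop [0.0467 0.0525 0.0554]
```

View pics/t9.png

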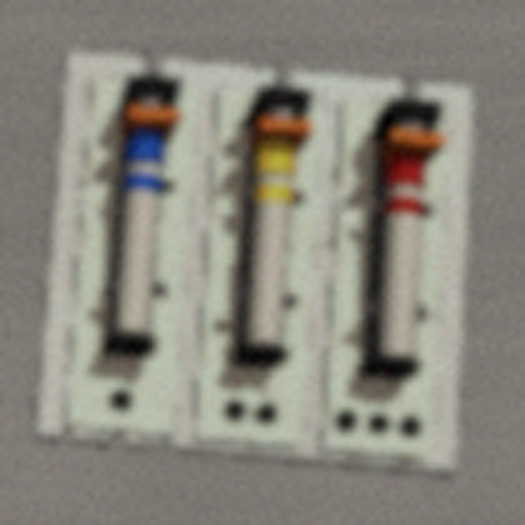

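All three tubes are home, with matching heights and angles, and the robot is clear. Handing in.

```bash
python3 -c "
from h import *
print(workorder.job_done(), monitor.sense()['time'])"
```

```text
the job is handed in; nothing more can be done
the job is handed in; nothing more can be done
```

I loaded blue into bay 1, then yellow into bay 2, then red into bay 3, and handed the job in at about 31 s of the 69 s allowed; no verdict is reported. For each tube I felt the pad with the cap end (about 3 N), pushed it back about 5 mm more, lowered the tube level until the supports took 10 to 13 N, and let go.

**Last picture:** all three tubes lie between pad and stop, each in its own bay with the cap towards the pad. Tube tops are at 55–56 mm, which is fully home. They are within 1 mm sideways and about 0.02 rad of the bay lines, as I estimated those from the camera. The arm was clear of everything by then.

**Checks that disagreed or were not made:**
- **Red tube height:** two readings of how high red sat in the jaws differed by about 3 mm. Its height after release matched the other two.
- **Grey tube and bystanders:** I did not re-measure the grey tube or the other objects at the end. I saw no unexpected force at any point.

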